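# Old battery through the spring flap

### The job

Get the old battery that lies on the ledge of the grey collecting box into the box without picking it up: with one finger press down the hump on the spring flap and hold the flap open, and with the other finger push the battery off the ledge into the opening. Open the flap before the battery leaves the ledge (do not push it onto the shut flap), then take the hand away so that the flap shuts over it. Leave everything else on the worktop where it stands.

Things in the scene. Friction and masses are not known exactly. Their poses are not given: they have to be found in the camera images.
- collector: Grey box for old batteries, fixed, hollow, 216 mm long (x) x 116 mm wide (y), flat top 118 mm high, inner floor 6 mm. Origin: on the worktop under the middle of the edge where ledge and flap meet; x points along the box from ledge to flap (the way to push the battery), z up. Box spans x = -80 to 136 mm. Opening: x = 0 to 120 mm, 94 mm wide, covered by the flap; rims round it level with the ledge.
- ledge_edge (a point): Middle of the ledge's inner edge, on the top surface (box x = 0, y = 0, z = 118 mm). The ledge is the level part of the box's top from x = -80 mm to 0, with a 7 mm high guide lip along each side (102 mm free between the lips) and no lip at its ends. The box is hollow under it.
- flap (a joint): White flap, 117 x 88 mm, 4 mm thick, flush with the ledge when shut. Hinged at its far end (box x = 120 mm, z = 118 mm): the edge next to the ledge swings down into the box. rad: 0 shut, up to 0.9 (stop) pressed down. A spring shuts it (0.12 N m at shut, 0.21 at the stop: 2 to 5 N on the hump), by itself when let go; shut, it carries the battery's weight.
- hump_top (a point): Centre of the flat top of the white ribbed hump on the flap; moves with the flap. Hump: box x = 28 to 90 mm when shut, 50 mm wide (y = -25 to 25 mm), top 30 mm above the flap. A fingertip pressed down on it to just above ledge height opens the flap 0.35 to 0.75 rad (more the nearer to the hinge); the flap's free edge then hangs 40 mm or more below the ledge.
- battery: Green and yellow AA battery, cylinder of 15 mm diameter, 50 mm long, about 23 g, lying on the ledge roughly parallel to the ledge's edge; pushed at mid height towards the flap it rolls. Origin: centre of one end face; its z axis runs along the battery to the other end.
- battery_mid (a point): Centre of the battery (on its axis, 25 mm from either end); 7.5 mm above the ledge when lying on it. At the start about 15 to 25 mm before the ledge's edge and within about 10 mm of the box's centre line.
- timer: Bystander: round white and red wind-up kitchen timer, 65 mm wide, 54 mm tall, loose, origin at the centre of its underside. Leave it where it stands.
- lime: Bystander: green lime, 52x45x45 mm, loose, origin at the centre of its underside. Leave it where it stands.
- salt_shaker: Bystander: glass salt shaker with grey cap, 44 mm wide, 90 mm tall, loose, origin at the centre of its underside. Leave it where it stands.
- garlic: Bystander: garlic bulb, 60 mm wide, loose, origin at the centre of its underside. Leave it where it stands.
- pepper_mill: Bystander: wooden pepper mill with crank, 49x65x135 mm, loose, origin at the centre of its underside. Leave it where it stands.
- spice_jar_a: Bystander: spice jar with red lid, 45 mm wide, 106 mm tall, loose, origin at the centre of its underside. Leave it where it stands.
- spice_jar_c: Bystander: spice jar with white lid, 43 mm wide, 100 mm tall, loose, origin at the centre of its underside. Leave it where it stands.
Not all that is in view belongs to the job. There is more than one size of the collector; the job needs the larger.

How it is judged:
By the outcome, as a careful person would: the job done as asked, in the order asked, and still so for the second after the job is handed in, with the robot touching nothing.
It also fails if it takes over 35 s, if anything falls off the work surface, if the arm or the gripper's body presses on something with over 40 N, if the wrist force passes 120 N, or if a joint passes its speed limit or range.

### The arm

A 6-joint arm with a two-finger parallel gripper is mounted at the origin on a cart in front of the work surface, level with it; the furniture and walls round the work are solid. World frame = base frame: x ahead of the robot, y to its left, z up, the work surface at z = 0. Lengths are in m, angles in rad, forces in N, time in s.
With the tool pointing down it reaches from about 0.4 to 0.925 m from the base axis. Payload 3.4 kg.
Tool frame: the origin (TCP) lies midway between the tips of the shut fingers; the grasp point (between the pads) lies 19 mm behind it; z points along the fingers, y is the line along which they close (so a half turn about z gives the same grasp; the last joint's range is limited). The gripper opens to 85 mm and grips with 20 to 120 N. Pads are 22 mm wide; open, the fingers measure 114 mm over their backs; the gripper's body (76 mm by 85 mm) begins 54 mm behind the grasp point. The pads swing forward as they close: fully open they stand 13 mm farther back than shut.
Start: joints at [-1.327, 0.307, 1.506, -0, 1.328, -0.073], TCP at [0.18, -0.546, 0.21] pointing down, gripper open.
Joint ranges: [-3.12, 3.12], [-1.05, 2.28], [0.14, 2.33], [-1.42, 4.57], [0.1, 2.73], [-2.68, 2.68]. Speed limits (rad/s): [2.57, 2.57, 3.14, 3.14, 3.14, 3.14].

### API

Orientations are given as a unit quaternion [x, y, z, w].
In Python, from rig import ctrl gives the robot as it stands.
- The arm moves only by the tool arm_command, never from a script. Its argument "motion" is a list of rows, each an object of numbers: "dx", "dy", "dz": the shift along the world's x, y, z in m; "yaw": the turn about the world's z in rad. In form: [{"dx": .., "dy": .., "dz": .., "yaw": ..}, ...]. A call has 1 to 12 rows; each row is the pose to reach, as a shift and turn from the pose commanded when the call began; what a row does not reach only later rows make up. A row lasts 1/10 s, in which the tool goes at most 50 mm and 8.59 degrees, less where a joint would pass 70% of its speed; a pose out of reach is approached as far as the arm can. A call with a gripper value outside its range is refused whole. "jaw" is the finger opening in m, from 0 to 0.0854, set as the call begins (left out, the last holds). The fingers move at their own pace and stop on an object; "grip_force" is the grip in N (left out, the last holds). Time passes only in rows, so rows that repeat a pose let the fingers close. It gives the time, the measured TCP pose, the force, the opening and the grip force at its end, in the units of the state.
- ctrl.state(): the state, without advancing time (a new reading comes with each control period).
- ctrl.read_camera(name): name is "scene" or "top" or "wrist"; returns the picture (480x640x3 uint8, red, green, blue); there is no depth.
- ctrl.camera_info(name): a dict with "fx", "fy", "cx", "cy" (pixels), "position" and "orientation" of the camera in the world. Camera axes: x right, y down, z forward; pixel columns grow to the right and rows downward; lengths in m; the calibration is good to about 2 mm. The wrist camera is an equidistant fisheye: a pixel r from the principal point sees the ray r / f radians off the axis. A picture is of the moment at which its call begins: read the wrist's pose just before it. camera_info takes no time and is no camera call; for the wrist camera it gives the pose at the moment of the call.
- ctrl.job_done(): hands the job in; it is judged then, once.
The state is a dict: "t": time; "q": joint angles; "joint_vel": joint speeds; "joint_torque": joint torques, N m; "tool_pos": TCP position; "ee_rot": TCP orientation; "contact_force": force on the tool from outside, world axes, zero at the start; "wrist_torque": the same for the moment, N m; "grip_width": opening from 0.0 (shut) to 1.0 (fully open); "grasp_force": force on a finger pad.
Only numpy, scipy, OpenCV 4.12 (cv2) and the standard library are available. Lean on these libraries where they do the work, as an engineer would, in place of code of your own. Each camera call takes 0.05 s, during which the arm holds its last target. There are 200 camera calls.

## Working session

There is one attempt and no reset: what is moved stays moved. The work goes in short steps, Python scripts to look and compute and a tool call to move; the robot and the scene stay as the last step left them, time stands still between calls to the robot, and variables do not carry over. Pictures are saved under pics/ and viewed, at most 12 in all, crops included, and the job is handed in when it is done.

Besides the shell and the picture viewer there is one more tool, called after "Request:" as a command line: name --argument value ..., lists and objects as JSON in quotes. arm_command: Moves the arm, as the interface text tells. Its arguments: {"type":"object","properties":{"motion":{"type":"array"},"jaw":{"type":"number"},"grip_force":{"type":"number"}},"required":["motion"]}

```bash
mkdir -p pics; python3 - <<'E'
from rig import ctrl
import cv2,numpy as np
for n in("scene","top"):
    cv2.imwrite(f"pics/{n}0.png",ctrl.read_camera(n)[:,:,::-1]); print(n,ctrl.camera_info(n))
s=ctrl.state();print(s['t'],s['tool_pos'],s['ee_rot'],s['grip_width'])
E
```

```text
scene {'fx': 601.9176996991959, 'fy': 601.9176996991959, 'cx': 327.9756539857685, 'cy': 241.75776625833055, 'position': array([0.13167901, 0.82958286, 1.11059728]), 'orientation': array([-0.2535723 ,  0.90416248, -0.33116455,  0.09231109])}
top {'fx': 557.7783487396274, 'fy': 557.7783487396274, 'cx': 325.5341389144624, 'cy': 240.0230539648847, 'position': array([0.37914403, 0.12834264, 1.28175059]), 'orientation': array([ 0.71028278, -0.69977464,  0.05449566, -0.05332958])}
0.1 [ 0.17948174 -0.54554208  0.20927404] [ 9.87402408e-01  1.58226378e-01 -7.48694511e-05 -9.44304213e-04] 0.99700255675959
```

View pics/top0.png

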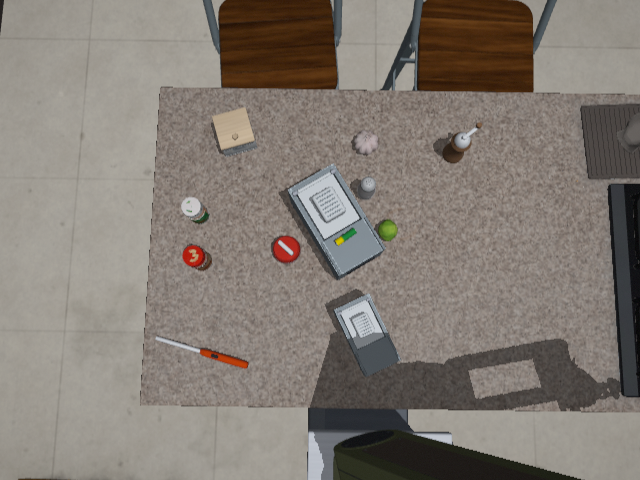

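View pics/scene0.png

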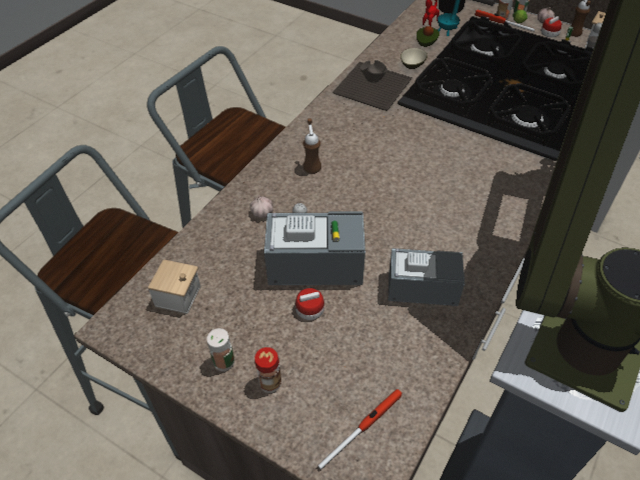

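Top view: the larger collector is at (335,220) with the battery (345,237) on its ledge and the hump at (328,204). The smaller collector at (367,332) has no battery, so it is a decoy. Next to the box are the timer (287,249), salt shaker (367,187) and lime (388,230). I'll measure with masks and check in one crop.

```bash
cat > h.py <<'E'
import cv2,numpy as np
from scipy.spatial.transform import Rotation as R
from rig import ctrl
def cast(n,uv,z):
    c=ctrl.camera_info(n);uv=np.atleast_2d(uv).astype(float)
    d=np.c_[(uv[:,0]-c['cx'])/c['fx'],(uv[:,1]-c['cy'])/c['fy'],np.ones(len(uv))]
    d=R.from_quat(c['orientation']).apply(d);p=c['position']
    return p+d*((z-p[2])/d[:,2])[:,None]
def mask(im,lo,hi,roi):
    h=cv2.cvtColor(im,cv2.COLOR_RGB2HSV);m=cv2.inRange(h,lo,hi);k=np.zeros_like(m);x0,y0,x1,y1=roi;k[y0:y1,x0:x1]=255
    return m&k
def big(m):
    return max(cv2.findContours(m,cv2.RETR_EXTERNAL,cv2.CHAIN_APPROX_NONE)[0],key=cv2.contourArea)
E
python3 - <<'E'
from h import *
np.set_printoptions(precision=4,suppress=True)
for n,rb,rf in(("top",(325,222,362,252),(285,160,365,245)),("scene",(325,215,345,245),(262,208,332,252))):
    im=cv2.cvtColor(cv2.imread(f"pics/{n}0.png"),cv2.COLOR_BGR2RGB)
    m=mask(im,(20,120,60),(85,255,255),rb)
    ys,xs=np.nonzero(m);P=cast(n,np.c_[xs,ys],.1255)[:,:2];mu=P.mean(0);w,V=np.linalg.eigh(np.cov(P.T))
    a=P@V;print(n,"bat px",xs.mean(),ys.mean(),"mid",(a.max(0)+a.min(0))/2@V.T,mu,"size",np.ptp(a,0),"axis",V[:,1])
    m2=mask(im,(0,0,185),(180,40,255),rf);c=big(m2);r=cv2.minAreaRect(cast(n,c[:,0],.118)[:,:2].astype(np.float32))
    print(" flap c,size,ang",r, "corners",cv2.boxPoints(r).round(4).tolist())
    if n=="top":
        v=im.copy();v[cv2.Canny(m,50,150)>0]=(255,0,255);cv2.drawContours(v,[c],-1,(0,0,255),1)
        cv2.imwrite("pics/crop.png",cv2.resize(v[155:285,275:405],None,fx=4.6,fy=4.6,interpolation=0)[:,:,::-1])
E
```

```text
top bat px 345.06293706293707 236.25174825174824 mid [0.5659 0.0865] [0.5657 0.0869] size [0.0135 0.0477] axis [-0.5898  0.8075]
 flap c,size,ang ((0.6350521445274353, 0.12505650520324707), (0.1183384582400322, 0.08612260222434998), 31.52094078063965) corners [[0.5620999932289124, 0.13079999387264252], [0.6071000099182129, 0.05739999935030937], [0.7080000042915344, 0.1193000003695488], [0.6629999876022339, 0.19269999861717224]]
scene bat px 334.85555555555555 229.7111111111111 mid [0.5693 0.0793] [0.5688 0.0802] size [0.0123 0.0491] axis [-0.5863  0.8101]
 flap c,size,ang ((0.6365530490875244, 0.1222439557313919), (0.11656902730464935, 0.08422734588384628), 31.445987701416016) corners [[0.5648999810218811, 0.12780000269412994], [0.6087999939918518, 0.05590000003576279], [0.7081999778747559, 0.11670000106096268], [0.6643000245094299, 0.18860000371932983]]
```

View pics/crop.png

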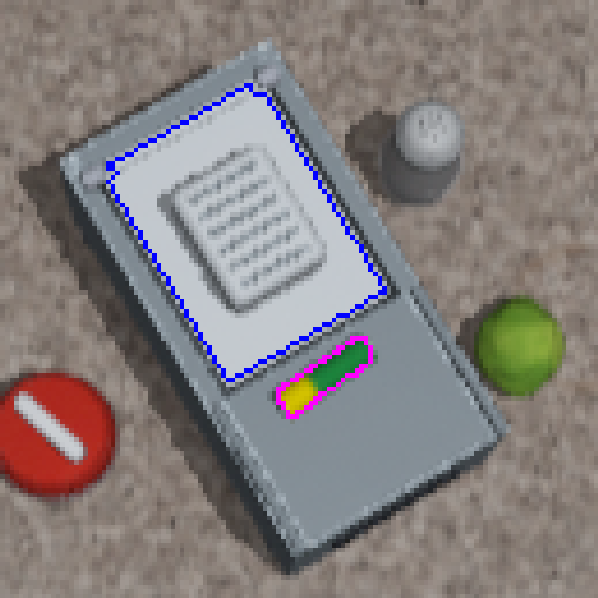

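Checks: the flap measures 118x86 mm (expected 117x88) and the battery 48x13.5 mm (expected 50x15). The box x axis is at +31.5°, the ledge edge at about (0.583, 0.092), and the battery about 18 mm before the edge. The choice is confirmed. In the hand's closing line along box x, one finger goes behind the battery and the other on the hump. Moving to hover first.

Request:
arm_command --motion '[{"dz":0.05,"yaw":0.15},{"dx":0.411,"dy":0.645,"dz":0.11,"yaw":1.8025},{"dx":0.411,"dy":0.645,"dz":0.11,"yaw":1.8025},{"dx":0.411,"dy":0.645,"dz":0.11,"yaw":1.8025},{"dx":0.411,"dy":0.645,"dz":0.11,"yaw":1.8025},{"dx":0.411,"dy":0.645,"dz":0.11,"yaw":1.8025},{"dx":0.411,"dy":0.645,"dz":0.11,"yaw":1.8025},{"dx":0.411,"dy":0.645,"dz":0.11,"yaw":1.8025},{"dx":0.411,"dy":0.645,"dz":0.11,"yaw":1.8025},{"dx":0.411,"dy":0.645,"dz":0.11,"yaw":1.8025},{"dx":0.411,"dy":0.645,"dz":0.11,"yaw":1.8025},{"dx":0.411,"dy":0.645,"dz":0.11,"yaw":1.8025}]' --jaw 0.0854

```text
schema error: expected keys dx, dy, dz, yaw
```

All four keys are needed in each row.

Request:
arm_command --motion '[{"dx":0,"dy":0,"dz":0.05,"yaw":0.15},{"dx":0.411,"dy":0.645,"dz":0.11,"yaw":1.8025},{"dx":0.411,"dy":0.645,"dz":0.11,"yaw":1.8025},{"dx":0.411,"dy":0.645,"dz":0.11,"yaw":1.8025},{"dx":0.411,"dy":0.645,"dz":0.11,"yaw":1.8025},{"dx":0.411,"dy":0.645,"dz":0.11,"yaw":1.8025},{"dx":0.411,"dy":0.645,"dz":0.11,"yaw":1.8025},{"dx":0.411,"dy":0.645,"dz":0.11,"yaw":1.8025},{"dx":0.411,"dy":0.645,"dz":0.11,"yaw":1.8025},{"dx":0.411,"dy":0.645,"dz":0.11,"yaw":1.8025},{"dx":0.411,"dy":0.645,"dz":0.11,"yaw":1.8025},{"dx":0.411,"dy":0.645,"dz":0.11,"yaw":1.8025}]' --jaw 0.0854

```text
t: 1.3
tool_pos: [0.4747, -0.0818, 0.3031]
ee_rot: [0.487, 0.873, -0.0, -0.0]
contact_force: [1.1, -0.3, 0.1]
grip_width: 1.001
grasp_force: 0.0
```

Request:
arm_command --motion '[{"dx":0.1,"dy":0.156,"dz":0,"yaw":0},{"dx":0.1,"dy":0.156,"dz":0,"yaw":0},{"dx":0.1,"dy":0.156,"dz":0,"yaw":0},{"dx":0.1,"dy":0.156,"dz":0,"yaw":0},{"dx":0.1,"dy":0.156,"dz":0,"yaw":0},{"dx":0.1,"dy":0.156,"dz":0,"yaw":0},{"dx":0.1,"dy":0.156,"dz":0,"yaw":0}]'

```text
t: 2.0
tool_pos: [0.5735, 0.0714, 0.3027]
ee_rot: [0.49, 0.872, -0.001, -0.0]
contact_force: [-0.1, 0.1, -0.3]
grip_width: 1.001
grasp_force: 0.0
```

```bash
python3 - <<'E'
from h import *
s=ctrl.state();print(s['t'],s['tool_pos'],s['ee_rot'])
c=ctrl.camera_info("wrist");im=ctrl.read_camera("wrist");print(c)
np.save("w1.npy",im);np.save("w1p.npy",np.r_[c['fx'],c['cx'],c['cy'],c['position'],c['orientation']])
cv2.imwrite("pics/w1.png",im[:,:,::-1])
E
```

```text
2.0 [0.57345632 0.07139522 0.30270472] [ 4.90045520e-01  8.71696479e-01 -6.48452796e-04 -4.65260633e-04]
{'fx': 371.64829954431775, 'fy': 371.64829954431775, 'cx': 319.63574778060473, 'cy': 239.78973694307552, 'position': array([0.53419331, 0.13710094, 0.46743382]), 'orientation': array([0.95194288, 0.26687114, 0.03907106, 0.14511376])}
```

View pics/w1.png

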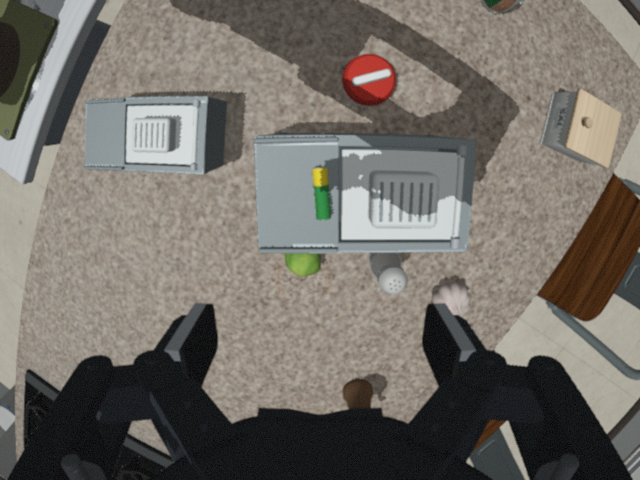

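The wrist view shows the battery at (321,193), the ledge edge at column 340 or so (rows 150–243), and the hump at (405,198). I'll cast these to refine the positions.

```bash
cat >> h.py <<'E'
def wcast(P,uv,z):
    f,cx,cy=P[:3];uv=np.atleast_2d(uv).astype(float)-[cx,cy];r=np.linalg.norm(uv,axis=1);th=r/f
    d=np.c_[uv*(np.sin(th)/r)[:,None],np.cos(th)];d=R.from_quat(P[6:10]).apply(d)
    return P[3:6]+d*((z-P[5])/d[:,2])[:,None]
E
python3 - <<'E'
from h import *
np.set_printoptions(precision=4,suppress=True)
im=np.load("w1.npy");P=np.load("w1p.npy")
m=mask(im,(20,120,60),(85,255,255),(305,155,340,225));ys,xs=np.nonzero(m)
Q=wcast(P,np.c_[xs,ys],.1255)[:,:2];w,V=np.linalg.eigh(np.cov(Q.T));a=Q@V
mid=(a.max(0)+a.min(0))/2@V.T;print("bat",mid,np.ptp(a,0),V[:,1])
g=cv2.cvtColor(im,cv2.COLOR_RGB2GRAY).astype(float)
# ledge/flap edge: strongest dark line per row; box outer sides
rows=[r for r in range(156,240,4)]
cols=[332+np.argmin(g[r,332:348]) for r in rows]
E=wcast(P,np.c_[cols,rows],.118)[:,:2];print(cols)
c=E.mean(0);_,_,vt=np.linalg.svd(E-c);print("edge dir",vt[0])
# lips and box corners (read from picture): ledge outer end corners and far end
C=wcast(P,[[257,137],[260,249],[472,141],[466,250]],.123)[:,:2];print("corners",C,"width",np.linalg.norm(C[0]-C[1]),"len",np.linalg.norm(C[0]-C[2]),np.linalg.norm(C[1]-C[3]))
ex=np.array([np.cos(.5495),np.sin(.5495)]);ey=np.array([-ex[1],ex[0]])
O=np.array([.5834,.0916])
for n,p in(("bat",mid),("edge",c),*[("c",q) for q in C],("tcp",ctrl.state()['tool_pos'][:2])):print(n,(p-O)@ex,(p-O)@ey)
hm=wcast(P,[[405,198]],.148)[0,:2]-O;print("hump",hm@ex,hm@ey)
E
```

```text
bat [0.5664 0.0851] [0.0135 0.0479] [-0.5843  0.8116]
[np.int64(340), np.int64(338), np.int64(340), np.int64(338), np.int64(340), np.int64(338), np.int64(339), np.int64(339), np.int64(339), np.int64(340), np.int64(340), np.int64(339), np.int64(339), np.int64(339), np.int64(339), np.int64(339), np.int64(339), np.int64(339), np.int64(339), np.int64(339), np.int64(339)]
edge dir [ 0.5282 -0.8491]
corners [[0.4879 0.0999]
 [0.5436 0.0062]
 [0.6629 0.2072]
 [0.7237 0.1141]] width 0.10901338883654937 len 0.20530642759334639 0.20998776123357968
bat -0.01788301043980236 0.0033199915860523395
edge -0.000877073152074126 -0.0007772695939435694
c -0.07716417848610027 0.05693950258260006
c -0.0785284523450638 -0.052065349155597615
c 0.12814220222429695 0.05707824961649469
c 0.13144969629133824 -0.054074568685646245
tcp -0.019175392719577033 -0.012331054614373
hump 0.05641422559210276 0.0037805780340871248
```

Views agree: battery at box (-18, +3) mm and edge at x≈-1..0. Align at TCP box (10.5, 3) and lower to z 0.20, with the tips still above the hump.

Request:
arm_command --motion '[{"dx":0.0173,"dy":0.0283,"dz":-0.03,"yaw":-0.003},{"dx":0.0173,"dy":0.0283,"dz":-0.07,"yaw":-0.003},{"dx":0.0173,"dy":0.0283,"dz":-0.11,"yaw":-0.003},{"dx":0.0173,"dy":0.0283,"dz":-0.137,"yaw":-0.003},{"dx":0.0173,"dy":0.0283,"dz":-0.137,"yaw":-0.003},{"dx":0.0173,"dy":0.0283,"dz":-0.137,"yaw":-0.003},{"dx":0.0173,"dy":0.0283,"dz":-0.137,"yaw":-0.003}]'

```text
t: 2.75
tool_pos: [0.5932, 0.1, 0.1685]
ee_rot: [0.492, 0.871, 0.001, 0.002]
contact_force: [-0.1, 0.6, 0.7]
grip_width: 1.002
grasp_force: 0.0
```

```bash
python3 - <<'E'
from h import *
s=ctrl.state();d=s['tool_pos'][:2]-np.array([.5834,.0916]);a=.5495
print(s['t'],s['tool_pos'],d@[np.cos(a),np.sin(a)],d@[-np.sin(a),np.cos(a)],2*np.arctan2(s['ee_rot'][1],s['ee_rot'][0])-np.pi/2)
cv2.imwrite("pics/w2.png",ctrl.read_camera("wrist")[:,:,::-1])
E
```

```text
2.75 [0.59318571 0.09995757 0.16850823] 0.012709940610603885 0.0020165217402530263 0.5429106320267225
```

View pics/w2.png

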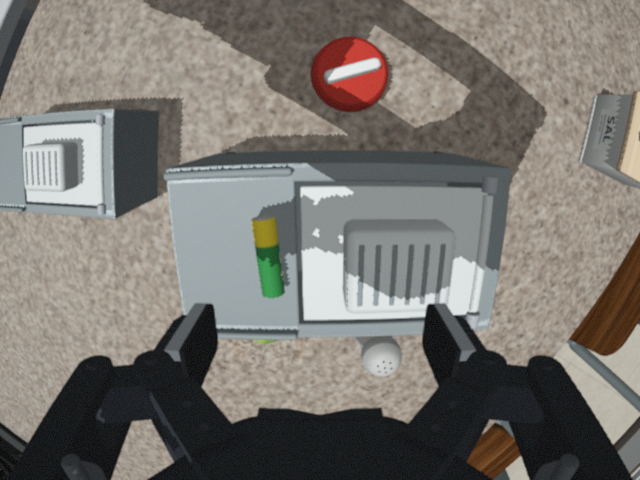

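The view shows the finger tips at (213,307) and (430,307), with the battery at (267,257) and undisturbed. I'll check the tips' places in box coordinates.

```bash
cat >> h.py <<'E'
def tobox(p):
    d=np.atleast_2d(p)[:,:2]-[.5834,.0916];a=.5495
    return np.c_[d@[np.cos(a),np.sin(a)],d@[-np.sin(a),np.cos(a)]]
E
python3 - <<'E'
from h import *
np.set_printoptions(precision=4,suppress=True)
s=ctrl.state();c=ctrl.camera_info("wrist");P=np.r_[c['fx'],c['cx'],c['cy'],c['position'],c['orientation']]
z=s['tool_pos'][2];print(s['t'],s['tool_pos'],tobox(s['tool_pos']),s['ee_rot'])
for zz in(z,z+.013,z+.02):print(tobox(wcast(P,[[217,306],[425,306],[190,306],[452,306]],zz)).tolist())
E
```

```text
2.8 [0.5933 0.1002 0.1687] [[0.0129 0.0021]] [0.4915 0.8709 0.0013 0.0019]
[[-0.039468327889923806, -0.007642755812866348], [0.06693220106027396, -0.008548844388413933], [-0.054387402038282094, -0.00813485210110032], [0.08198006668034112, -0.009299178283222919]]
[[-0.03531724494201025, -0.000797225150730398], [0.0626779351891105, -0.0016317352236746255], [-0.04905775331149616, -0.0012504471871538736], [0.0765370608586605, -0.0023227948067967305]]
[[-0.0330820464315953, 0.0028888298211889375], [0.060387176643099436, 0.0020928620188772765], [-0.04618794245861143, 0.002456540074201892], [0.07360621157006322, 0.0014337193728173776]]
```

```bash
python3 - <<'E'
from h import *
s=ctrl.state();c=ctrl.camera_info("wrist");z=s['tool_pos'][2];T=R.from_quat(s['ee_rot'])
im=cv2.imread("pics/w2.png");im=np.clip(im.astype(float)*2.2,0,255).astype(np.uint8)
k=4
v=cv2.resize(im[280:420,130:320],None,fx=k,fy=k,interpolation=cv2.INTER_CUBIC)
def pj(p):
    q=R.from_quat(c['orientation']).inv().apply(p-c['position']);th=np.arctan2(np.hypot(q[0],q[1]),q[2]);u=q[:2]/np.hypot(q[0],q[1])*th*c['fx']
    return u+[c['cx'],c['cy']]
for sg in(-1,1):
  for b,col in((0,(0,0,255)),(-.013,(0,255,0)),(-.035,(255,255,0))):
    for xx in(-.011,.011):
      for yy in(.0427,.057):
        p=pj(s['tool_pos']+T.apply([xx,sg*yy,b]));
        q=((p-[130,280])*k).astype(int)
        cv2.circle(v,tuple(int(a) for a in q),5,col,2)
cv2.imwrite("pics/w2c.png",v)
E
```

```text
(no output)
```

View pics/w2c.png

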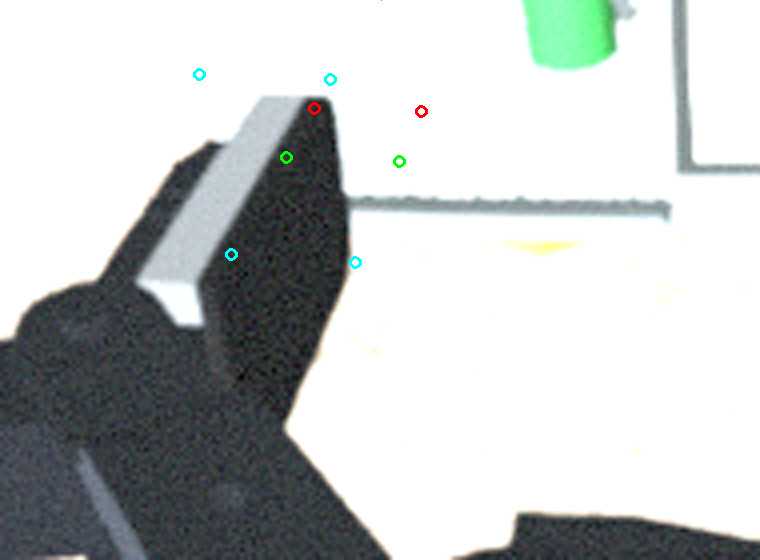

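The tips seem to project higher than I assumed, so their height is uncertain. I'll descend in stages, watching the force and the side camera. I'm also taking out 2 mm of x error.

Request:
arm_command --motion '[{"dx":-0.002,"dy":-0.001,"dz":-0.015,"yaw":0.006},{"dx":-0.002,"dy":-0.001,"dz":-0.032,"yaw":0.006},{"dx":-0.002,"dy":-0.001,"dz":-0.032,"yaw":0.006},{"dx":-0.002,"dy":-0.001,"dz":-0.032,"yaw":0.006},{"dx":-0.002,"dy":-0.001,"dz":-0.032,"yaw":0.006},{"dx":-0.002,"dy":-0.001,"dz":-0.032,"yaw":0.006}]'

```text
t: 3.4
tool_pos: [0.5906, 0.0996, 0.1354]
ee_rot: [0.489, 0.873, 0.001, 0.001]
contact_force: [-0.3, 0.1, 0.3]
grip_width: 1.0
grasp_force: 0.0
```

```bash
python3 - <<'E'
from h import *
s=ctrl.state();print(s['t'],s['tool_pos'],tobox(s['tool_pos']),2*np.arctan2(s['ee_rot'][1],s['ee_rot'][0])-np.pi/2,s['contact_force'])
im=ctrl.read_camera("scene")[:,:,::-1];cv2.imwrite("pics/s1.png",cv2.resize(im[130:300,230:400],None,fx=3.5,fy=3.5,interpolation=cv2.INTER_CUBIC))
E
```

```text
3.4 [0.59059154 0.0996189  0.13544881] [[0.0103208  0.00308255]] 0.5500313300031516 [-0.31527821  0.09418236  0.25820001]
```

View pics/s1.png

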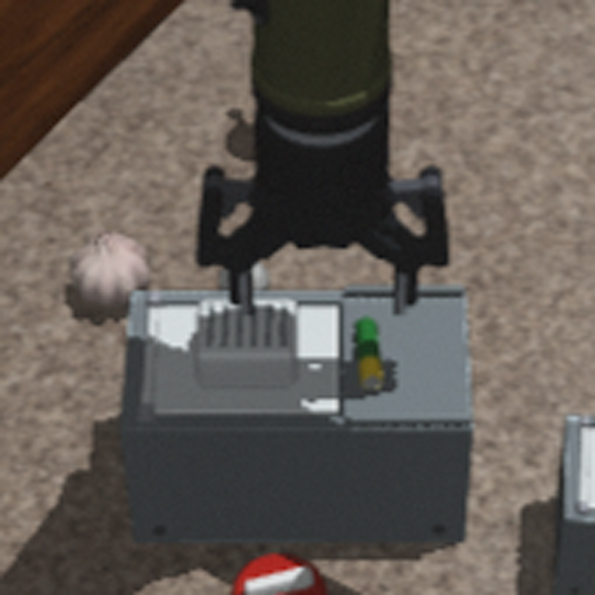

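Scene crop: the finger behind the battery has its tip at (345,219) in full-image pixels, the hump finger's tip is at (299,218), and the battery is in the clear. I'll work out the tip height from these rays.

```bash
python3 - <<'E'
from h import *
np.set_printoptions(precision=4,suppress=True)
for z in(.125,.135,.148,.16,.17,.18):print(z,tobox(cast("scene",[[345.1,219.1],[299.4,218]],z)).ravel())
E
```

```text
0.125 [-0.0415 -0.0337  0.0599 -0.0372]
0.135 [-0.041  -0.0246  0.0592 -0.0281]
0.148 [-0.0405 -0.0128  0.0585 -0.0162]
0.16 [-0.04   -0.0018  0.0577 -0.0052]
0.17 [-0.0396  0.0073  0.0571  0.004 ]
0.18 [-0.0391  0.0164  0.0565  0.0131]
```

Both views put the open tips about 36 mm above the TCP. I'll find the exact offset by touching the hump (top at z 0.148).

Request:
arm_command --motion '[{"dx":0,"dy":0,"dz":-0.01,"yaw":0},{"dx":0,"dy":0,"dz":-0.02,"yaw":0},{"dx":0,"dy":0,"dz":-0.02,"yaw":0},{"dx":0,"dy":0,"dz":-0.02,"yaw":0}]'

```text
t: 3.85
tool_pos: [0.589, 0.0997, 0.1134]
ee_rot: [0.489, 0.873, -0.0, -0.001]
contact_force: [-1.0, 1.3, 1.1]
grip_width: 1.003
grasp_force: 0.8
```

Request:
arm_command --motion '[{"dx":0,"dy":0,"dz":-0.004,"yaw":0},{"dx":0,"dy":0,"dz":-0.004,"yaw":0},{"dx":0,"dy":0,"dz":-0.004,"yaw":0}]'

```text
t: 4.15
tool_pos: [0.5895, 0.0994, 0.1102]
ee_rot: [0.489, 0.873, -0.0, -0.0]
contact_force: [-0.8, -0.6, 1.9]
grip_width: 1.0
grasp_force: 1.1
```

Request:
arm_command --motion '[{"dx":0,"dy":0,"dz":-0.004,"yaw":0},{"dx":0,"dy":0,"dz":-0.004,"yaw":0},{"dx":0,"dy":0,"dz":-0.004,"yaw":0}]'

```text
t: 4.45
tool_pos: [0.5894, 0.0992, 0.106]
ee_rot: [0.489, 0.873, -0.0, -0.0]
contact_force: [-2.6, -2.2, 2.9]
grip_width: 0.997
grasp_force: 1.4
```

Contact starts at TCP z of about 0.112, so the tips are about 36 mm above the TCP, as measured. I'll press on to a TCP z of 0.088, which puts the tips about 6 mm above the ledge.

Request:
arm_command --motion '[{"dx":0,"dy":0,"dz":-0.006,"yaw":0},{"dx":0,"dy":0,"dz":-0.012,"yaw":0},{"dx":0,"dy":0,"dz":-0.018,"yaw":0},{"dx":0,"dy":0,"dz":-0.018,"yaw":0},{"dx":0,"dy":0,"dz":-0.018,"yaw":0}]'

```text
t: 4.95
tool_pos: [0.5884, 0.099, 0.0872]
ee_rot: [0.489, 0.873, -0.001, -0.001]
contact_force: [-4.5, -4.2, 2.5]
grip_width: 0.996
grasp_force: 2.4
```

```bash
python3 - <<'E'
from h import *
s=ctrl.state();print(s['t'],s['tool_pos'],tobox(s['tool_pos']),s['contact_force'])
a=ctrl.read_camera("scene")[:,:,::-1];b=ctrl.read_camera("wrist")[:,:,::-1]
a=cv2.resize(a[180:300,250:380],None,fx=3,fy=3,interpolation=cv2.INTER_CUBIC)
b=b[120:480,120:520];cv2.imwrite("pics/d1.png",np.hstack([a,b]))
E
```

```text
4.95 [0.58836792 0.09896768 0.08721277] [[0.00808442 0.00368851]] [-4.46320164 -4.22138273  2.51918873]
```

View pics/d1.png

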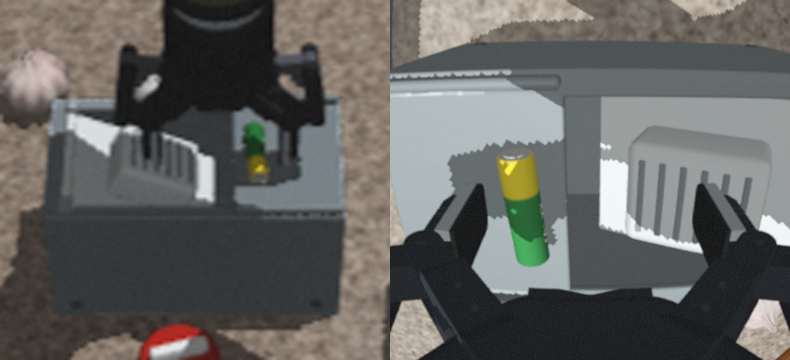

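The picture shows the flap pressed open with a clear gap at the ledge edge. One finger is on the hump (~(725,215)), the other is just behind the battery (~(480,215)), and the battery is still on the ledge at (522,210). Now I'll push: close the jaw while moving the hand along box x, rising slightly because the pads swing forward.

Request:
arm_command --motion '[{"dx":0.003,"dy":0.002,"dz":0.001,"yaw":0},{"dx":0.006,"dy":0.004,"dz":0.002,"yaw":0},{"dx":0.009,"dy":0.0055,"dz":0.003,"yaw":0},{"dx":0.0102,"dy":0.0063,"dz":0.003,"yaw":0},{"dx":0.0102,"dy":0.0063,"dz":0.003,"yaw":0}]' --jaw 0.073 --grip_force 20

```text
t: 5.55
tool_pos: [0.5979, 0.1054, 0.0905]
ee_rot: [0.488, 0.873, -0.002, -0.002]
contact_force: [-4.7, -3.8, 2.4]
grip_width: 0.853
grasp_force: 2.9
```

```bash
python3 - <<'E'
from h import *
s=ctrl.state();print(s['t'],s['tool_pos'],tobox(s['tool_pos']),s['contact_force'],s['grip_width'])
a=ctrl.read_camera("scene")[:,:,::-1];b=ctrl.read_camera("wrist")[:,:,::-1]
a=cv2.resize(a[180:300,250:380],None,fx=3,fy=3,interpolation=cv2.INTER_CUBIC)
b=b[120:480,120:520];cv2.imwrite("pics/d2.png",np.hstack([a,b]))
E
```

```text
5.55 [0.59790215 0.10536588 0.0905271 ] [[0.01955661 0.00416544]] [-4.72194118 -3.7620648   2.44476272] 0.8532440897037729
```

View pics/d2.png

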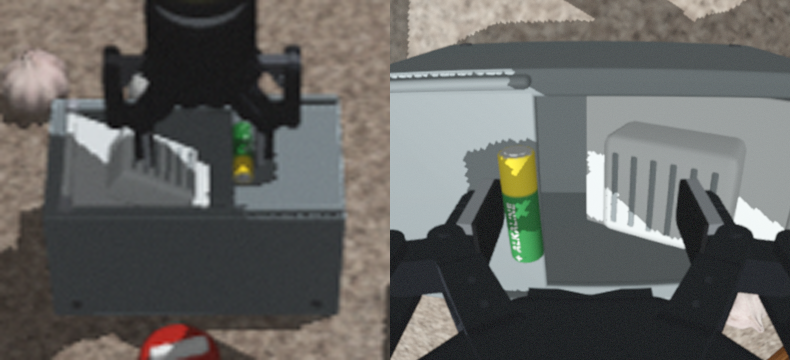

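The battery is now rolled to the ledge edge (wrist (520,207), edge at ~(540,207)), and the flap is still held open. Continuing the push.

Request:
arm_command --motion '[{"dx":0.004,"dy":0.0025,"dz":0.001,"yaw":0},{"dx":0.008,"dy":0.005,"dz":0.002,"yaw":0},{"dx":0.0115,"dy":0.007,"dz":0.003,"yaw":0},{"dx":0.0115,"dy":0.007,"dz":0.003,"yaw":0},{"dx":0.0115,"dy":0.007,"dz":0.003,"yaw":0},{"dx":0.0115,"dy":0.007,"dz":0.003,"yaw":0}]' --jaw 0.058

```text
t: 6.25
tool_pos: [0.609, 0.1122, 0.0934]
ee_rot: [0.488, 0.873, -0.002, -0.002]
contact_force: [-7.0, -4.4, 3.3]
grip_width: 0.675
grasp_force: 3.7
```

```bash
python3 - <<'E'
from h import *
s=ctrl.state();print(s['t'],s['tool_pos'],tobox(s['tool_pos']),s['contact_force'],s['grip_width'])
a=ctrl.read_camera("scene")[:,:,::-1];b=ctrl.read_camera("wrist")[:,:,::-1]
a=cv2.resize(a[180:300,250:380],None,fx=3,fy=3,interpolation=cv2.INTER_CUBIC)
b=b[120:480,120:520];cv2.imwrite("pics/d3.png",np.hstack([a,b]))
E
```

```text
6.25 [0.60898623 0.11216995 0.09344284] [[0.03256245 0.00417908]] [-7.00128395 -4.40880496  3.31927965] 0.675261971242028
```

View pics/d3.png

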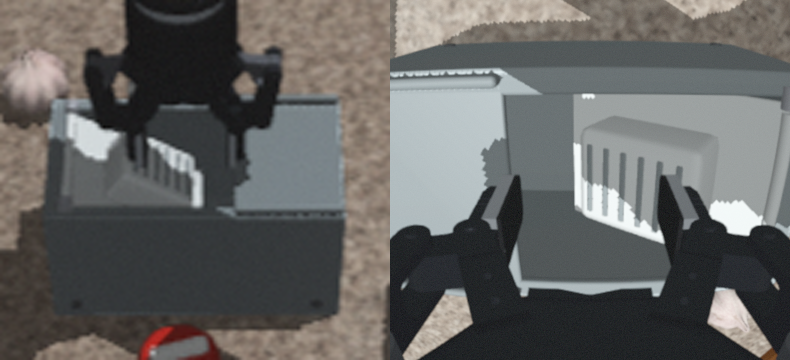

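The battery has dropped through the opening and is no longer on the ledge or in sight. I'll lift straight up so the flap shuts.

Request:
arm_command --motion '[{"dx":0,"dy":0,"dz":0,"yaw":0},{"dx":0,"dy":0,"dz":0.02,"yaw":0},{"dx":0,"dy":0,"dz":0.05,"yaw":0},{"dx":0,"dy":0,"dz":0.09,"yaw":0},{"dx":0,"dy":0,"dz":0.14,"yaw":0},{"dx":0,"dy":0,"dz":0.19,"yaw":0},{"dx":-0.05,"dy":-0.08,"dz":0.2,"yaw":0},{"dx":-0.1,"dy":-0.15,"dz":0.2,"yaw":0},{"dx":-0.1,"dy":-0.15,"dz":0.2,"yaw":0},{"dx":-0.1,"dy":-0.15,"dz":0.2,"yaw":0},{"dx":-0.1,"dy":-0.15,"dz":0.2,"yaw":0},{"dx":-0.1,"dy":-0.15,"dz":0.2,"yaw":0}]'

```text
t: 7.55
tool_pos: [0.5128, -0.0371, 0.2949]
ee_rot: [0.489, 0.872, 0.001, 0.001]
contact_force: [1.0, -0.6, -0.2]
grip_width: 0.68
grasp_force: 0.0
```

```bash
python3 - <<'E'
from h import *
s=ctrl.state();print(s['t'],s['tool_pos'],s['contact_force'])
a=ctrl.read_camera("scene");print((mask(a,(20,120,60),(85,255,255),(260,205,370,290))>0).sum())
b=ctrl.read_camera("wrist")
cv2.imwrite("pics/e.png",np.hstack([cv2.resize(a,(400,300)),cv2.resize(b,(400,300))])[:,:,::-1])
E
```

```text
7.55 [ 0.51282582 -0.03714608  0.29488301] [ 0.96461914 -0.55480966 -0.16294731]
0
```

View pics/e.png

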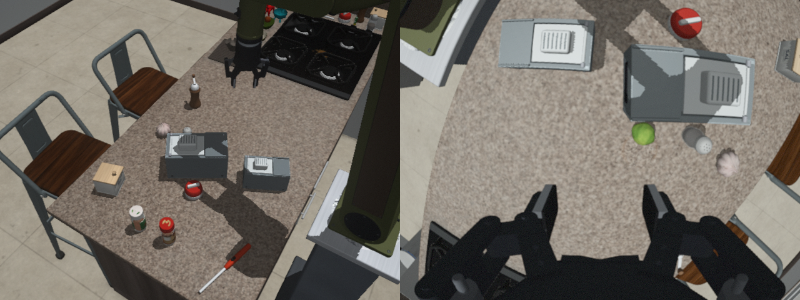

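The flap is shut again and the battery isn't in view. The ledge is empty, all the bystanders stand where they were, and the hand is clear.

```bash
python3 -c "
from rig import ctrl
print(ctrl.job_done())"
```

```text
the job is handed in; nothing more can be done
None
```

The battery went off the ledge through the held-open flap into the larger box, the flap shut over it, nothing else was moved, and the job was handed in at about 7.7 s on the robot's clock.

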